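# Reset the bench power unit with a regripped screwdriver

## Robot

A 6-joint arm with a two-finger parallel gripper is mounted at the origin on the work surface. World frame = base frame: x ahead of the robot, y to its left, z up, the work surface at z = 0. Lengths are in mm, angles in rad, forces in N, time in s.
With the tool pointing down it reaches from about 400 to 925 mm from the base axis. Payload 12.5 kg.
Tool frame: the origin (TCP) lies between the finger pads; the fingertips stand 11 mm ahead of it and the grasp point (between the pads) lies 8 mm behind it (env.tip_extent is the distance from the TCP to the fingertips, in mm); x points along the fingers, z is the direction in which the jaws open and shut, and the axes are right-handed (so a half turn about x gives the same grasp; the last joint's range is limited). The gripper opens to 95 mm and grips with 3 to 60 N. Pads are 20 mm wide; open, the fingers measure 119 mm over their backs; the gripper's body (75 mm by 180 mm) begins 59 mm behind the grasp point.
Start: joints at [1.195, 0.491, 1.559, -0, 1.092, -0.106], TCP at [166.569, 602.412, 225.661] pointing down, gripper open.
Joint ranges: [-3.1, 3.1], [-0.84, 2.19], [0.05, 2.79], [-1.13, 4.28], [0.06, 2.93], [-2.69, 2.69]. Speed limits (rad/s): [2.22, 2.22, 2.79, 3.14, 3.14, 3.14].

## Interface

Orientations are given as [roll, pitch, yaw] about the fixed x, y, z axes, in that order (R = Rz(yaw) Ry(pitch) Rx(roll)).
In Python, from cell import status, imaging, env gives the robot as it stands. The module is installed in compiled form; this text tells all that it offers.
- The arm moves only by the tool apply_moves, never from a script. Its argument "increments" is a list of rows, each a list of 5 numbers: the closure, from 0 (fully open) to 1 (shut), then the shift along the tool's x, y, z in mm, then the turn about the tool's x in degrees. A call has 1 to 10 rows; each row shifts and turns the commanded pose from where the row before left it, along the tool's axes as they then stand; what a row does not reach is not made up. A row lasts 1/10 s, in which the tool goes at most 50 mm and 8.59 degrees, less where a joint would pass 70% of its speed; a pose out of reach is approached as far as the arm can. A call with a gripper value outside its range is refused whole. The fingers move at their own pace and stop on an object; the grip force is fixed at half the most. Time passes only in rows, so rows that do not move let the fingers close. It gives the time, the measured TCP pose, the force and the opening at its end, in the units of the state.
- status.state(): the state, without advancing time (a new reading comes with each control period).
- imaging.read_camera(name): name is "scene" or "top"; returns a dict with "pixels" (420x560x3 uint8, red, green, blue), "fovy" (degrees; the focal length in pixels is half the picture's height over the tangent of half this angle, whatever the lens; pixels are square), "cx", "cy" (the principal point, pixels), "R" (3x3) and "t" (3): a world point X has camera coordinates R X + t. Camera axes: x right, y down, z forward; pixel columns grow to the right and rows downward; lengths in mm; the calibration is good to about 2 mm. A picture is of the moment at which its call begins. There is no depth.
- env.job_done(): hands the job in, once; it reports no verdict.
The state is a dict: "t": time; "joints": joint angles; "qvel": joint speeds; "tau": joint torques, N m; "eef_pos": TCP position; "tcp_rot": TCP orientation; "ft_force": force on the tool from outside, world axes, zero at the start; "moment": the same for the moment, N m; "opening": opening from 0.0 (shut) to 1.0 (fully open).
Only numpy, scipy, OpenCV 4.12 (cv2) and the standard library are available. Lean on these libraries where they do the work, as an engineer would, in place of code of your own. Each camera call takes 0.05 s, during which the arm holds its last target. There are 200 camera calls.

## Task

The bench power unit has tripped, and its reset button sits deep in a narrow well in its top. Pick up the long screwdriver that lies on the bench, set it in the angled rest, handle up with its tip against the foot, and let go to take a new grip on it; then reach down the well with its tip and press the button fully home for half a second, without forcing it. Finally park the screwdriver in the angled rest again, seated the same way, let go, and leave everything else on the bench where it is.

Things in the scene. Friction and masses are not known exactly. Their poses are not given: they have to be found in the camera images.
- driver: Long screwdriver, 200 mm, 0.18 kg: square wooden handle 30 x 30 x 90 mm (x -45 to +45 mm), round steel shank 10 mm thick, 110 mm long, tip at x = -155 mm. Origin mid-handle on the axis; x points from tip to handle end, y and z square to the handle's faces. Centre of mass at x = -25 mm. Starts flat, z up, handle away from the robot (within 35 degrees). Not the stubby 100 mm one.
- cradle: Aluminium trough of the angled rest, fixed. x slopes up at 45 degrees, away from the robot (within 20 degrees sideways): the axis of a seated screwdriver, tip to handle; y level across; z square to the trough, up and towards the robot. Origin: where a seated tip's centre meets the foot plate (28 mm tall), 35 mm above the bench. Open towards +z. Friction can stop the tip short of the foot: feel for it.
- shank_channel (a point): Middle of the trough's shank channel, on the seated axis (cradle x = 30 mm). The channel runs from cradle x = 0 to 60 mm, floor at z = -5 mm, 18 mm wide; its walls flare out from z = 8 mm up to z = 19 mm.
- handle_cheeks (a point): Middle of the two cheeks that guide the handle, on the seated axis (cradle x = 125 mm). Cheeks from cradle x = 112 to 138 mm, 38 mm apart, flaring from z = 13 to 24 mm. The handle lies on a floor at z = -15 mm, a tongue 16 mm wide that ends at x = 160 mm. Beyond x = 138 mm both sides of the handle are free for fingers. The empty rest stands 150 mm high.
- handle_seat (a point): Where the middle of the handle (the screwdriver's origin) comes to lie when seated with its tip on the foot: on the seated axis, cradle x = 155 mm.
- well_mouth (a point): Centre of the black-rimmed mouth of the reset well, in the top of the bench power unit: a grey fixed box 140 x 120 x 90 mm with black socket outlets. The well is a vertical square shaft 24 mm wide, x and y square to its walls. In it a white round button, 21 mm across, its top 36 to 56 mm below the mouth: the depth differs each time and must be felt.
- reset (a joint): Travel of the reset button: 0 out, 0.008 m (8 mm) fully pressed, at its stop. Sprung: starts to move at about 2.4 N, reaches the stop at about 5.6 N, springs back when let go.

How it is judged (in metres and radians):
On the way, in this order (a step that is already met when the one before it is completed fails the run):
1. the long screwdriver lies seated in the angled rest, its middle within 15 mm of its seat, and the fingers have let go (distance between driver and handle_seat below 0.015 m and angle between the x axis of driver and the x axis of cradle, either way round below 0.1 rad and contact force between driver and the fingers below 0.1 N and linear speed of driver below 0.03 m/s), for 0.2 s.
2. the reset button is pressed at least 6.5 mm of its 8 mm by the screwdriver for 0.3 s (value of joint reset above 0.0065 m and contact force between driver and reset above 1 N), for 0.3 s.
At the end, for the whole second after the job is handed in: The long screwdriver lies still and released in the angled rest: the middle of its handle within 15 mm of handle_seat, axis within 0.10 rad of the cradle's; the button has sprung back (below 2 mm) (all of step 1 and angular speed of driver below 0.2 rad/s and value of joint reset below 0.002 m); the robot touches nothing.
It fails at once if the button is forced: more than 45 N on it (contact force between anything else and reset above 45 N).
It fails at once if a bystander is moved more than 30 mm (distance of any of drill, stubby, battery, tape, bit_case, spanner, spray, glue from where it was at the start of the episode above 0.03 m).
It also fails if it takes over 61 s, if anything falls off the work surface, if the arm or the gripper's body presses on something with over 40 N, if the wrist force passes 120 N, or if a joint passes its speed limit or range.

## Working session

There is one attempt and no reset: what is moved stays moved. The work goes in short steps, Python scripts to look and compute and a tool call to move; the robot and the scene stay as the last step left them, time stands still between calls to the robot, and variables do not carry over. Pictures are saved under pics/ and viewed, about 8 in all and at most 12, crops included, and the job is handed in when it is done.

Besides the shell and the picture viewer there is one more tool, called after "Emit:" as a command line: name --pt "numbers of a row" for each row, then --argument value for the rest. apply_moves: Moves the arm, as the interface text tells. Its arguments: {"type":"object","properties":{"increments":{"type":"array"}},"required":["increments"]}

```bash
mkdir -p pics; cat > h.py <<'E'
from cell import status, imaging, env
import numpy as np, cv2
def cam(n):
    c=imaging.read_camera(n); c['R']=np.array(c['R']);c['t']=np.array(c['t'])
    c['f']=c['pixels'].shape[0]/2/np.tan(np.radians(c['fovy'])/2); return c
def ray(c,u,v):
    d=c['R'].T@np.array([(u-c['cx'])/c['f'],(v-c['cy'])/c['f'],1.]); return -c['R'].T@c['t'],d/np.linalg.norm(d)
def onz(c,u,v,z):
    o,d=ray(c,u,v); return o+d*(z-o[2])/d[2]
def proj(c,X):
    p=c['R']@np.asarray(X,float)+c['t']; return c['cx']+c['f']*p[0]/p[2], c['cy']+c['f']*p[1]/p[2]
def tri(c1,p1,c2,p2):
    o1,d1=ray(c1,*p1);o2,d2=ray(c2,*p2)
    s=np.linalg.lstsq(np.c_[d1,-d2],o2-o1,rcond=None)[0]
    a,b=o1+s[0]*d1,o2+s[1]*d2; return (a+b)/2,np.linalg.norm(a-b)
def save(c,n,box=None,k=1):
    p=c['pixels'][:,:,::-1]
    if box: p=p[box[1]:box[3],box[0]:box[2]]
    cv2.imwrite('pics/'+n,cv2.resize(p,None,fx=k,fy=k,interpolation=cv2.INTER_CUBIC))
E
python3 - <<'E'
from h import *
np.set_printoptions(precision=2,suppress=True)
for n in('top','scene'):
    c=cam(n); save(c,n+'0.png',k=1.4); print(n,c['f'],c['cx'],c['cy'],-c['R'].T@c['t'],c['R'][2])
print(status.state())
E
```

```text
top 542.8717582094438 276.5508847234994 208.45706040431284 [ 429.47  -20.56 1083.25] [ 0.11 -0.01 -0.99]
scene 436.21019577538254 291.77611309064133 212.95114010028294 [1092.14  -16.05  618.75] [-0.75 -0.02 -0.67]
{'t': 0.1, 'joints': array([ 1.2 ,  0.49,  1.56,  0.  ,  1.09, -0.11]), 'qvel': array([ 0., -0., -0.,  0., -0., -0.]), 'tau': array([  0.  , -61.36, -25.86,   0.07,   0.05,  -0.  ]), 'eef_pos': array([166.48, 602.2 , 225.11]), 'tcp_rot': array([ 3.01,  1.57, -1.97]), 'ft_force': array([-0.67,  0.76, -0.  ]), 'moment': array([-0.04,  0.01,  0.04]), 'opening': 0.997993998347956}
```

View pics/top0.png

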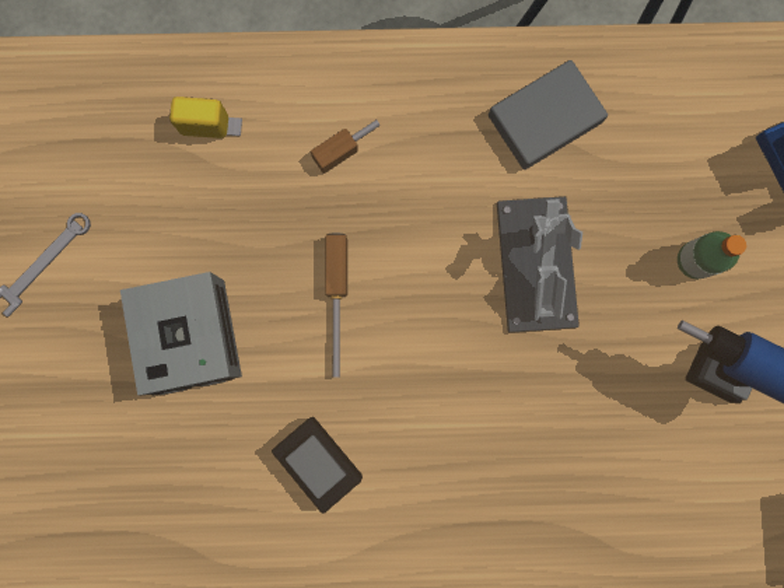

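View pics/scene0.png

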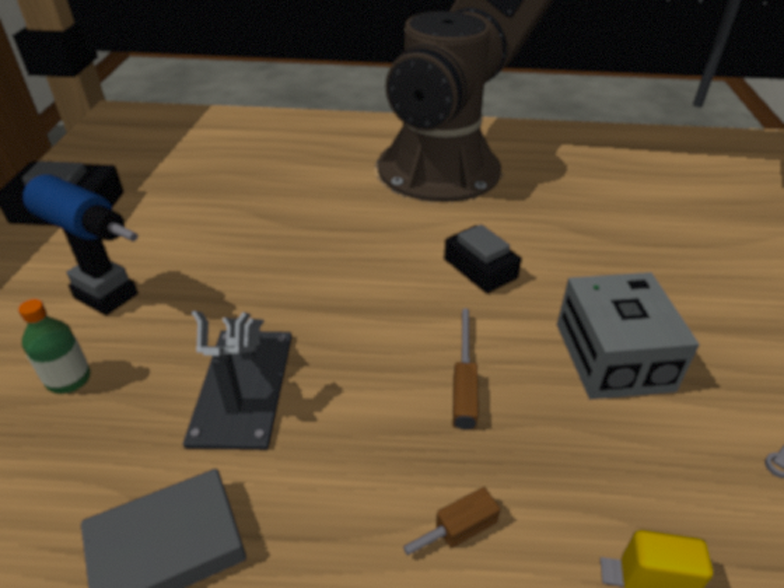

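```bash
python3 - <<'E'
from h import *
t=cam('top');s=cam('scene')
a=cv2.resize(t['pixels'][130:250,340:430],None,fx=4,fy=4,interpolation=2)
b=cv2.resize(s['pixels'][215:325,125:215],None,fx=4,fy=4,interpolation=2)
out=np.zeros((480,740,3),np.uint8);out[:480,:360]=a;out[:440,370:730]=b
cv2.imwrite('pics/cr.png',out[:,:,::-1])
np.set_printoptions(precision=1,suppress=True)
hsv=cv2.cvtColor(t['pixels'],cv2.COLOR_RGB2HSV)
m=((hsv[...,2]<170)&(hsv[...,1]>140)&(hsv[...,0]<16)).astype(np.uint8)
n,l,st,ce=cv2.connectedComponentsWithStats(m)
for i in range(1,n):
    if st[i,4]>150:
        r=cv2.minAreaRect(np.argwhere(l==i)[:,::-1].astype(np.float32)); print(st[i],r, onz(t,*r[0],27))
# shank
p=t['pixels'].astype(int); sub=(p.max(2)-p.min(2)<40)
for v in range(214,275,6):
    x=np.where(sub[v,225:255])[0]+225; print(v,x)
for n_,c in(('t',t),):
    print([onz(c,*q,15) for q in((240,191),(240,269))])
# well / box
save(t,'box.png',(80,185,180,290),6)
E
```

```text
[225  93  29  25 208] ((238.4615020751953, 105.19229888916016), (14.699555397033691, 28.844409942626953), 56.3099365234375) [759.5  40.8  27. ]
214 [238 239 240 241 242]
220 [237 238 239 240 241 242]
226 [237 238 239 240 241 242]
232 [238 239 240 241 242]
238 [237 238 239 240 241 242]
244 [238 239 240 241 242]
250 [238 239 240 241 242]
256 [237 238 239 240 241 242]
262 [237 238 239 240 241 242]
268 [237 238 239 240 241 242]
274 []
[array([587.8,  41.1,  15. ]), array([433.8,  43.5,  15. ])]
```

View pics/cr.png

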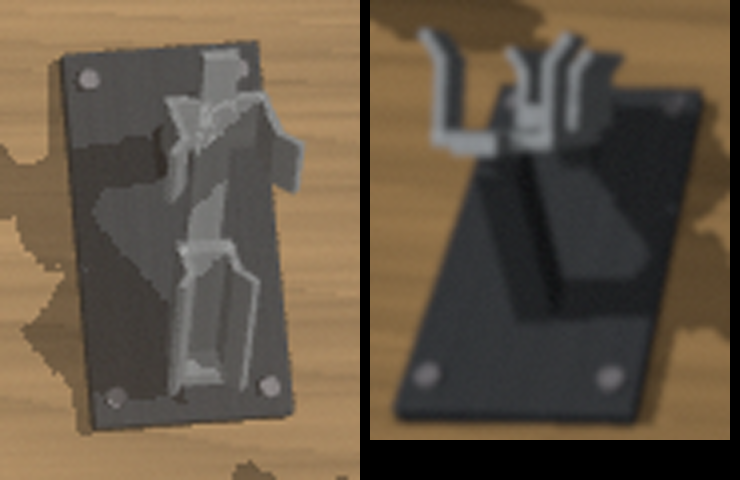

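View pics/box.png

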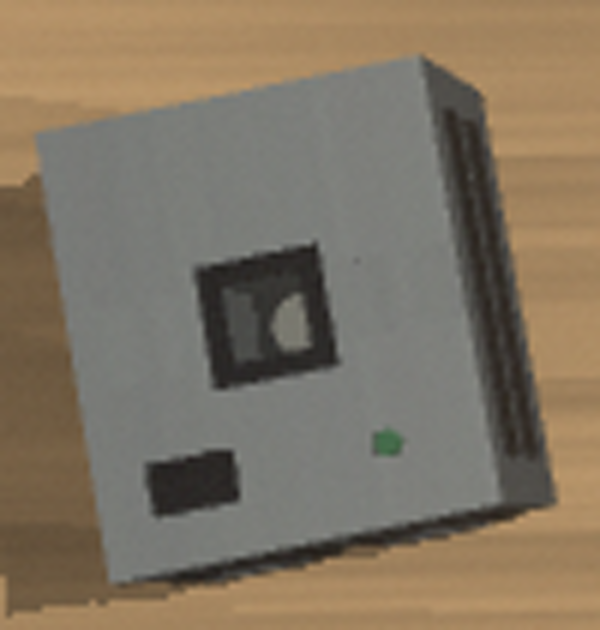

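```bash
cat >> h.py <<'E'
from scipy.spatial.transform import Rotation as Ro
def RT(s=None):
    s=s or status.state(); return Ro.from_euler('xyz',s['tcp_rot']).as_matrix(), np.array(s['eef_pos'])
E
python3 - <<'E'
from h import *
np.set_printoptions(precision=3,suppress=True)
t=cam('top');s=cam('scene')
T=lambda U,V:(340+U/4-.4,130+V/4-.4)
S=lambda U,V:(125+(U-370)/4-.4,215+V/4-.4)
tip,e=tri(t,T(243.5,147),s,S(502.5,35)); print('cheek tip mid',tip,e, onz(t,*T(243.5,147),149.5))
a=onz(t,*T(210,389),48.4); print('chan x0 z19',a)
for P in [(63,57),(92,430),(258,42),(293,412)]: print('plate',onz(t,*T(*P),8))
b=onz(t,*T(224,51),137.5); print('tongue end',b)
pl=[onz(t,*T(*P),8)[:2] for P in [(63,57),(92,430),(258,42),(293,412)]]
y1=[np.arctan2(*(pl[i]-pl[i+1])[::-1]) for i in (0,2)]; print('yaws',y1)
d=onz(t,*T(243.5,147),149.5)-a; print('yaw feat',np.arctan2(d[1],d[0]),np.hypot(*d[:2]),'exp',(114+19)*.7071)
d=b-a;print(np.arctan2(d[1],d[0]),np.hypot(*d[:2]),'exp',(160+15+19)*.7071)
print('well',onz(t,124.1,237.3,90))
# tip row
p=t['pixels'].astype(int); print(p[264:276,239:242].tolist())
print(p[160:170,240].tolist(),p[208:216,240].tolist(), p[190,226:256].tolist())
R,P=RT();print(R,P)
E
```

```text
cheek tip mid [ 604.732 -244.969  148.273] 6.354523304868913 [ 605.24  -247.884  149.5  ]
chan x0 z19 [ 507.118 -250.689   48.4  ]
plate [ 680.045 -193.175    8.   ]
plate [ 491.095 -200.116    8.   ]
plate [ 685.678 -292.331    8.   ]
plate [ 497.777 -300.413    8.   ]
tongue end [ 651.056 -244.235  137.5  ]
yaws [np.float64(0.03671780027905078), np.float64(0.042990023946756446)]
yaw feat 0.028582712859123508 98.16145228724238 exp 94.04429999999999
0.044807306058216555 144.08278001309813 exp 137.17739999999998
well [495.881 249.689  90.   ]
[[[136, 130, 128], [142, 136, 135], [133, 125, 125]], [[136, 128, 127], [141, 135, 133], [132, 126, 124]], [[133, 127, 125], [142, 135, 135], [132, 125, 123]], [[134, 128, 126], [141, 135, 133], [131, 125, 123]], [[135, 128, 124], [143, 135, 133], [133, 126, 123]], [[148, 129, 108], [152, 133, 113], [147, 128, 108]], [[158, 128, 91], [157, 127, 89], [158, 129, 93]], [[162, 130, 93], [160, 130, 92], [159, 129, 91]], [[155, 126, 90], [156, 126, 91], [154, 125, 90]], [[153, 123, 89], [153, 123, 89], [154, 125, 90]], [[156, 126, 91], [156, 127, 91], 
[... 212 characters left out ...]
9, 92, 60]] [[123, 88, 56], [117, 85, 55], [90, 68, 46], [122, 95, 56], [173, 135, 73], [116, 104, 86], [142, 133, 133], [141, 134, 133]] [[119, 97, 70], [121, 98, 71], [121, 97, 70], [121, 98, 71], [120, 99, 70], [120, 99, 70], [98, 76, 52], [121, 86, 55], [126, 91, 59], [123, 87, 55], [125, 90, 59], [125, 90, 58], [125, 89, 58], [125, 90, 59], [125, 88, 56], [128, 91, 59], [127, 92, 57], [132, 94, 62], [127, 91, 58], [124, 90, 57], [121, 87, 57], [92, 67, 45], [145, 115, 82], [173, 140, 100], [175, 143, 101], [176, 143, 101], [177, 144, 102], [176, 142, 101], [179, 144, 103], [175, 142, 101]]
[[-0.    -0.964  0.267]
 [-0.     0.267  0.964]
 [-1.     0.    -0.   ]] [166.539 602.329 225.44 ]
```

Emit:
apply_moves --pt "0 0 0 0 -7.3" --pt "0 0 0 0 -7.3" --pt "0 0 -30 -37.5 0" --pt "0 0 -30 -37.5 0" --pt "0 0 -30 -37.5 0" --pt "0 0 -30 -37.5 0" --pt "0 0 -30 -37.5 0" --pt "0 0 -30 -37.5 0" --pt "0 0 -30 -37.5 0" --pt "0 0 -30 -37.5 0"

```text
t: 1.3
eef_pos: [403.0, 297.2, 225.8]
tcp_rot: [-0.934, 1.57, 0.621]
ft_force: [1.2, -0.2, 0.5]
opening: 1.001
```

Emit:
apply_moves --pt "0 0 -30 -37.5 0" --pt "0 0 -30 -37.5 0" --pt "0 0 -30 -37.5 0" --pt "0 0 -30 -37.5 0" --pt "0 0 -30 -37.5 0" --pt "0 0 -30 -37.5 0" --pt "0 0 -30 -37.5 0" --pt "0 0 0 0 0" --pt "0 0 0 0 0"

```text
t: 2.2
eef_pos: [608.1, 32.5, 225.1]
tcp_rot: [1.275, 1.57, 2.829]
ft_force: [-0.7, 0.6, 0.1]
opening: 1.003
```

```bash
python3 - <<'E'
from h import *
np.set_printoptions(precision=3,suppress=True)
print(*RT())
t=cam('top');s=cam('scene')
yaw=.04;o=np.array([524,-250,35.]);k=.5**.5
h=np.array([np.cos(yaw),np.sin(yaw),0]);X=h*k+np.array([0,0,k]);Z=-h*k+np.array([0,0,k]);Y=np.cross(Z,X)
pts=[(138,y,24) for y in(-27,27)]+[(138,y,0) for y in(-19,19)]+[(60,y,8) for y in(-9,9)]+[(0,y,8) for y in(-9,9)]+[(160,y,-15) for y in(-8,8)]+[(112,y,13) for y in(-19,19)]+[(0,0,0),(155,0,0)]
ims=[]
for c,b in((t,(340,130,430,250)),(s,(125,210,215,330))):
    im=cv2.resize(c['pixels'][b[1]:b[3],b[0]:b[2]],None,fx=4,fy=4,interpolation=2)
    for i,p in enumerate(pts):
        u,v=proj(c,o+X*p[0]+Y*p[1]+Z*p[2]); q=(int((u-b[0]+.5)*4),int((v-b[1]+.5)*4))
        cv2.circle(im,q,3,[(255,0,0),(0,255,0),(0,0,255),(255,255,0),(255,0,255),(0,255,255),(255,128,0)][i//2],-1)
    ims.append(im)
u,v=map(int,proj(t,[616,40,20]))
g=cv2.resize(t['pixels'][130:290,180:280],None,fx=3,fy=3,interpolation=2)
out=np.zeros((480,800,3),np.uint8);out[:,:360]=ims[0];out[:,370:730]=ims[1]
cv2.imwrite('pics/ov.png',out[:,:,::-1])
E
```

```text
[[-0.001 -1.     0.017]
 [ 0.     0.017  1.   ]
 [-1.     0.001  0.   ]] [608.084  32.463 225.059]
```

View pics/ov.png

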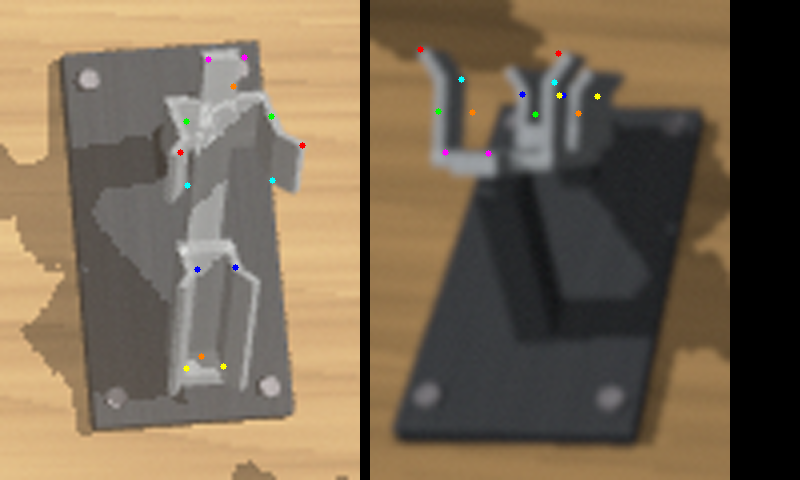

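Emit:
apply_moves --pt "0 30 -8 8 0" --pt "0 50 0 0 0" --pt "0 50 0 0 0" --pt "0 50 0 0 0" --pt "0 25 0 0 0" --pt "0.4 5 0 0 0" --pt "0.72 0 0 0 0" --pt "0.72 0 0 0 0" --pt "0.72 0 0 0 0" --pt "0.72 0 0 0 0"

```text
t: 3.3
eef_pos: [616.8, 41.2, 17.1]
tcp_rot: [-1.549, 1.569, 0.007]
ft_force: [-0.8, 0.9, -0.0]
opening: 0.637
```

Emit:
apply_moves --pt "0.72 0 0 0 0" --pt "0.72 0 0 0 0" --pt "0.72 -20 0 0 0" --pt "0.72 -20 0 0 0" --pt "0.72 -20 0 0 0" --pt "0.72 0 0 0 0" --pt "0.72 0 0 0 0"

```text
t: 4.0
eef_pos: [616.1, 41.1, 75.5]
tcp_rot: [-1.405, 1.57, 0.151]
ft_force: [-0.7, 0.2, 0.1]
opening: 0.284
```

```bash
python3 - <<'E'
from h import *
print(*RT(),status.state()['ft_force'],status.state()['moment'])
t=cam('top');s=cam('scene')
save(s,'lift.png',(260,180,400,330),4)
E
```

```text
[[ 4.25620925e-04 -9.99887162e-01  1.50160679e-02]
 [ 6.48089765e-05  1.50160969e-02  9.99887250e-01]
 [-9.99999907e-01 -4.24599760e-04  7.11928286e-05]] [616.14304563  41.08993624  75.50082546] [-0.65803653  0.23675777  0.13598098] [ 0.00821691 -0.02009605 -0.05066214]
```

View pics/lift.png

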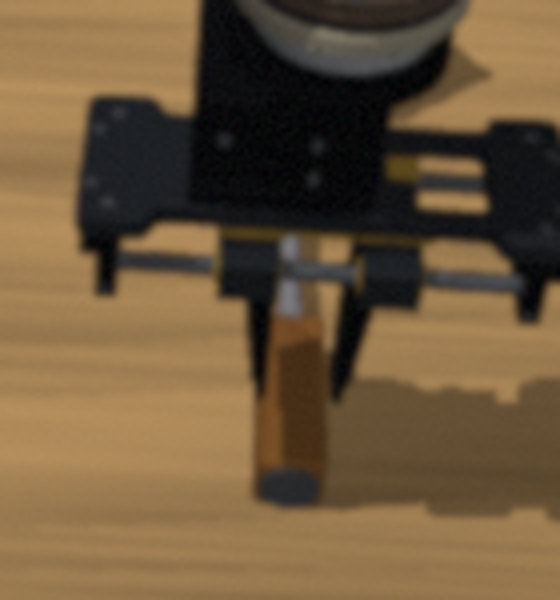

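Emit:
apply_moves --pt "0.45 0 0 0 0" --pt "0.45 0 0 0 0" --pt "0.45 0 0 0 0" --pt "0.45 0 0 0 0" --pt "0.45 30 0 0 0" --pt "0.45 30 0 0 0" --pt "0.72 0 0 0 0" --pt "0.72 0 0 0 0" --pt "0.72 0 0 0 0" --pt "0.72 0 0 0 0"

```text
t: 5.1
eef_pos: [616.5, 41.2, 16.4]
tcp_rot: [-1.487, 1.57, 0.069]
ft_force: [0.2, 0.0, -0.5]
opening: 0.312
```

Emit:
apply_moves --pt "0.72 0 0 0 0" --pt "0.72 0 0 0 0" --pt "0.72 0 0 0 0" --pt "0.72 -10 0 0 0" --pt "0.72 -20 0 0 0" --pt "0.72 -20 0 0 0" --pt "0.72 0 0 0 0"

```text
t: 5.8
eef_pos: [617.3, 41.1, 68.2]
tcp_rot: [-1.582, 1.567, -0.026]
ft_force: [-0.3, -0.1, -2.1]
opening: 0.314
```

```bash
python3 - <<'E'
from h import *
print(status.state()['ft_force'],status.state()['moment'])
t=cam('top');s=cam('scene')
a=cv2.resize(s['pixels'][180:330,260:400],None,fx=3,fy=3); b=cv2.resize(t['pixels'][150:300,180:300],None,fx=3,fy=3)
cv2.imwrite('pics/lift2.png',np.hstack([a,b])[:,:,::-1])
E
```

```text
[-0.26611741 -0.06296643 -2.05911273] [-0.01777533 -0.12735967  0.01301849]
```

View pics/lift2.png

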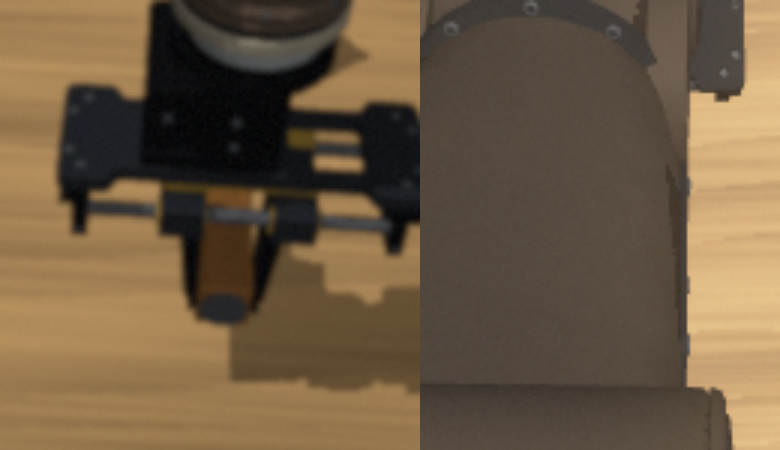

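Emit:
apply_moves --pt "0.72 25 0 0 0" --pt "0.7 0 0 0 0" --pt "0.7 0 0 0 0" --pt "0.7 0 0 0 0"

```text
t: 6.3
eef_pos: [616.3, 41.1, 40.8]
tcp_rot: [0.733, 1.571, 2.289]
ft_force: [0.6, 0.1, -2.7]
opening: 0.311
```

```bash
python3 -c "
from h import *
s=status.state();print(s['ft_force'],s['moment'],s['opening'])"
```

```text
[ 0.63543345  0.07543497 -2.68829595] [ 0.00528462 -0.13981337 -0.00833326] 0.310528049090518
```

Emit:
apply_moves --pt "0.69 0 0 0 0" --pt "0.69 0 0 0 0" --pt "0.69 0 0 0 0"

```text
t: 6.6
eef_pos: [616.4, 41.1, 41.0]
tcp_rot: [-1.494, 1.57, 0.061]
ft_force: [-0.5, -0.3, -2.1]
opening: 0.316
```

```bash
python3 -c "
from h import *
s=status.state();print(s['ft_force'],s['moment'],s['opening'])"
```

```text
[-0.52753662 -0.33480627 -2.08716374] [ 0.03634384 -0.0741354   0.00099902] 0.31551224711318077
```

Emit:
apply_moves --pt "0.684 0 0 0 0" --pt "0.684 0 0 0 0" --pt "0.684 0 0 0 0"

```text
t: 6.9
eef_pos: [616.4, 41.1, 40.9]
tcp_rot: [-1.388, 1.57, 0.168]
ft_force: [0.3, 0.3, 0.5]
opening: 0.318
```

```bash
cat > m.py <<'E'
from h import *
# average several readings (each camera call advances 0.05 s)
F=[];M=[]
for i in range(3):
    s=status.state();F.append(s['ft_force']);M.append(s['moment']);c=imaging.read_camera('scene')
print(np.round(np.mean(F,0),2),np.round(np.mean(M,0),3),s['opening'],np.round(s['eef_pos'],1),s['t'])
E
python3 m.py
```

```text
[ 0.27  0.27 -0.15] [ 0.003  0.006 -0.003] 0.31814342418836633 [616.3  41.1  40.8] 7.0
```

Emit:
apply_moves --pt "0.64 0 0 0 0" --pt "0.64 12 -9 0 0" --pt "0.64 12 0 0 0" --pt "0.72 0 0 0 0" --pt "0.72 0 0 0 0" --pt "0.72 0 0 0 0" --pt "0.688 0 0 0 0" --pt "0.688 -15 0 0 0" --pt "0.688 -15 0 0 0" --pt "0.688 0 0 0 0"

```text
t: 8.05
eef_pos: [626.5, 41.0, 49.8]
tcp_rot: [-1.575, 1.566, -0.019]
ft_force: [0.4, 0.7, -1.8]
opening: 0.311
```

```bash
python3 m.py
```

```text
[ 0.16  0.4  -2.51] [ 0.034 -0.134  0.008] 0.3089700924869777 [625.5  41.   47.7] 8.15
```

Emit:
apply_moves --pt "0.687 0 0 0 0" --pt "0.687 0 0 0 0" --pt "0.687 0 0 0 0"

```text
t: 8.5
eef_pos: [625.0, 41.0, 46.3]
tcp_rot: [1.453, 1.57, 3.009]
ft_force: [0.1, 0.5, -2.7]
opening: 0.313
```

```bash
python3 m.py
```

```text
[-0.25  0.11 -2.43] [-0.015 -0.115 -0.022] 0.31659117253472535 [625.1  41.   46.4] 8.6
```

Emit:
apply_moves --pt "0.686 0 0 0 0" --pt "0.686 0 0 0 0" --pt "0.686 0 0 0 0"

```text
t: 8.95
eef_pos: [625.2, 41.0, 46.7]
tcp_rot: [-0.782, 1.571, 0.773]
ft_force: [0.7, -0.3, -2.5]
opening: 0.314
```

```bash
python3 m.py
```

```text
[-0.24 -0.47 -2.2 ] [ 0.03  -0.063  0.012] 0.31476950350353106 [625.2  41.   46.6] 9.05
```

Emit:
apply_moves --pt "0.685 0 0 0 0" --pt "0.685 0 0 0 0"

```text
t: 9.3
eef_pos: [625.2, 41.0, 46.7]
tcp_rot: [-0.286, 1.571, 1.269]
ft_force: [-0.4, 0.2, -0.9]
opening: 0.315
```

```bash
python3 m.py; python3 - <<'E'
from h import *
s=cam('scene'); save(s,'d1.png',(270,170,400,300),4)
E
```

```text
[ 0.05 -0.26 -1.6 ] [ 0.049 -0.031 -0.005] 0.3144356511793965 [625.2  41.   46.7] 9.4
```

View pics/d1.png

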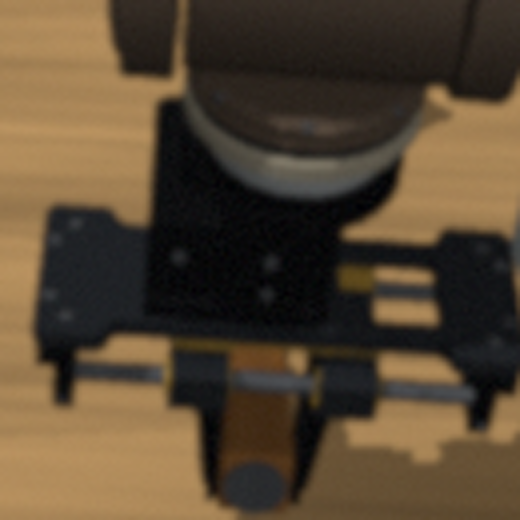

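Emit:
apply_moves --pt "0.686 -5 0 0 0" --pt "0.686 -10 0 0 0" --pt "0.686 -10 0 0 0" --pt "0.686 -10 0 0 0" --pt "0.686 -10 0 0 0" --pt "0.686 -10 0 0 0" --pt "0.686 -10 0 0 0" --pt "0.686 -10 0 0 0" --pt "0.686 0 0 0 0"

```text
t: 10.4
eef_pos: [625.8, 41.0, 123.2]
tcp_rot: [-1.551, 1.568, 0.005]
ft_force: [0.3, -0.1, -2.9]
opening: 0.313
```

```bash
python3 m.py
```

```text
[-0.03  0.08 -2.04] [ 0.013 -0.089  0.005] 0.31521907734874505 [625.2  41.  121.7] 10.5
```

Emit:
apply_moves --pt "0.685 0 0 0 0" --pt "0.685 -10 0 0 0" --pt "0.685 -10 0 0 0" --pt "0.685 -10 0 0 0" --pt "0.685 -10 0 0 0" --pt "0.685 -10 0 0 0" --pt "0.685 0 0 0 0"

```text
t: 11.25
eef_pos: [626.0, 41.0, 173.7]
tcp_rot: [-1.563, 1.567, -0.007]
ft_force: [2.4, 0.9, 4.1]
opening: 0.316
```

```bash
sed -i 's/range(3)/range(6)/' m.py; python3 m.py
```

```text
[ 1.98 -0.    3.02] [ 0.037 -0.362 -0.013] 0.3186534832722618 [625.5  40.9 171.7] 11.5
```

```bash
python3 m.py; python3 - <<'E'
from h import *
t=cam('top');s=cam('scene')
a=cv2.resize(s['pixels'][120:320,240:420],None,fx=2.4,fy=2.4,interpolation=2); b=cv2.resize(t['pixels'][120:320,160:310],None,fx=2.4,fy=2.4)
cv2.imwrite('pics/d2.png',np.hstack([a,b])[:,:,::-1])
E
```

```text
[2.03 0.36 3.43] [ 0.038 -0.389 -0.011] 0.31685517458028567 [625.3  41.  171.5] 11.8
```

View pics/d2.png

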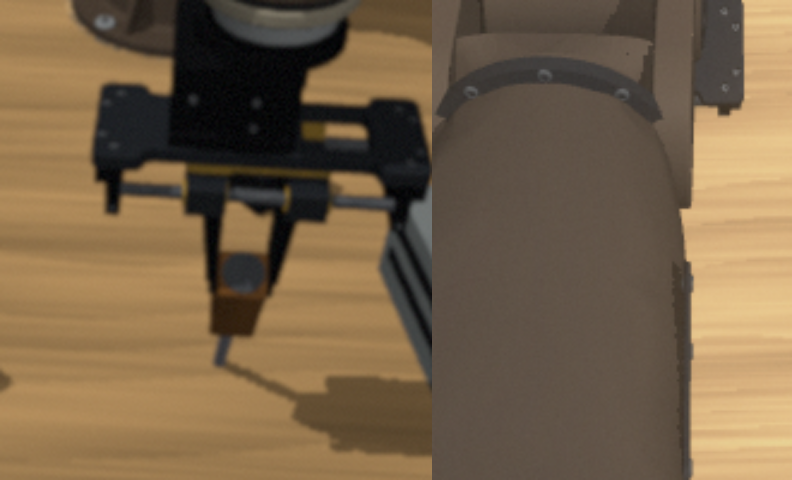

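```bash
python3 - <<'E'
from h import *
np.set_printoptions(precision=1,suppress=True)
s=cam('scene')
for z in (0,5,10): print(z,onz(s,331.7,270.8,z))
for z in (180,190,200,210): print(z,onz(s,340.8,232.5,z))
print(onz(s,240+(211+242)/4.8-.2,120+334/2.4,100))
print(proj(s,[625.3,41,160]))
E
```

```text
0 [554.3  43.3   0. ]
5 [558.6  42.8   5. ]
10 [563.   42.3  10. ]
180 [637.2  40.3 180. ]
190 [647.6  39.  190. ]
200 [658.   37.8 200. ]
210 [668.3  36.5 210. ]
[616.5  38.  100. ]
(np.float64(339.7201658735006), np.float64(236.54925362017158))
```

Emit:
apply_moves --pt "0.7 0 0 0 0" --pt "0.8 0 0 0 0" --pt "1 0 0 0 0" --pt "1 0 0 0 0" --pt "1 -10 0 0 0" --pt "1 -20 0 0 0" --pt "1 -30 0 0 0" --pt "1 -20 0 0 0" --pt "1 0 0 0 0"

```text
t: 12.9
eef_pos: [625.6, 41.0, 254.3]
tcp_rot: [-1.567, 1.567, -0.011]
ft_force: [-0.4, -0.4, -2.8]
opening: 0.314
```

```bash
python3 m.py; python3 - <<'E'
from h import *
t=cam('top');s=cam('scene')
a=cv2.resize(s['pixels'][60:310,250:420],None,fx=2.4,fy=2.4,interpolation=2)
cv2.imwrite('pics/d3.png',a[:,:,::-1])
E
```

```text
[-0.34  0.08 -2.29] [ 0.03  -0.031 -0.014] 0.3137617055065816 [624.7  41.  250.1] 13.15
```

View pics/d3.png

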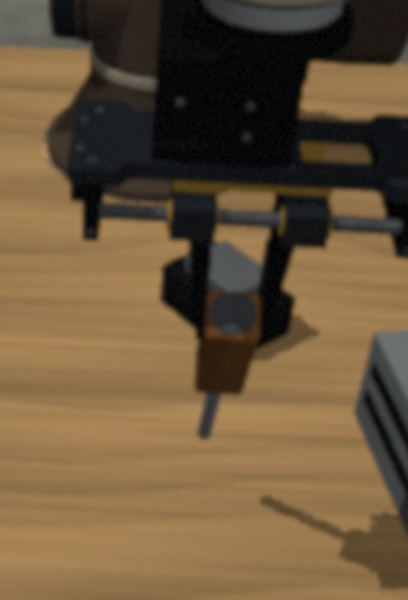

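```bash
python3 - <<'E'
from h import *
np.set_printoptions(precision=1,suppress=True)
s=cam('scene'); P=RT()[1]; print(P)
tp=(334.4,241.9); ep=(346.3,190.0)
for zt in (78,82,86,90):
    T=onz(s,*tp,zt)
    for ze in np.arange(240,300,1.):
        E=onz(s,*ep,ze)
        if np.linalg.norm(E-T)>=200: break
    d=(E-T)/200; print(T,E,'pitch',np.degrees(np.arcsin(d[2])),'axis pt at grasp x', T+d*((P[0]-T[0])/d[0]), 'perp-foot s',(P+[0,0,8]-T)@d)
E
```

```text
[625.1  41.  250.9]
[555.8  41.5  78. ] [639.   39.8 260. ] pitch 65.50535152858032 axis pt at grasp x [625.1  40.1 229.4] perp-foot s 193.47494805967264
[559.7  41.1  82. ] [644.1  39.2 264. ] pitch 65.50535152858032 axis pt at grasp x [625.1  39.6 222.9] perp-foot s 188.5337976883835
[563.7  40.7  86. ] [649.1  38.6 268. ] pitch 65.50535152858032 axis pt at grasp x [625.1  39.2 216.7] perp-foot s 183.54878220140938
[567.7  40.3  90. ] [652.9  38.1 271. ] pitch 64.82328305939028 axis pt at grasp x [625.1  38.8 211.8] perp-foot s 177.3135639566374
```

Emit:
apply_moves --pt "1 -20 0 0 -3.2" --pt "1 -10 2 -15 0" --pt "1 0 5 -34 0" --pt "1 0 6 -40 0" --pt "1 0 7 -45 0" --pt "1 0 7 -45 0" --pt "1 0 7 -45 0" --pt "1 0 6 -38 0" --pt "1 0 4 -24.5 0" --pt "1 0 0 0 0"

```text
t: 14.35
eef_pos: [591.9, -251.0, 281.2]
tcp_rot: [2.587, 1.57, -2.09]
ft_force: [0.3, 0.1, -2.2]
opening: 0.311
```

```bash
python3 m.py; python3 - <<'E'
from h import *
R,P=RT();print(R.round(3),P)
s=cam('scene')
t=cam('top')
k=.5**.5;h=np.array([np.cos(.04),np.sin(.04),0]);O=np.array([524.5,-249.5,35.])
# predicted driver drawn for comparison
tipw=P+h*-68+[0,0,-171]
im=s['pixels'].copy()
for q in (tipw,tipw+200*(h*np.cos(1.143)+np.array([0,0,np.sin(1.143)])),O): cv2.circle(im,tuple(int(round(v)) for v in proj(s,q)),1,(255,0,0),-1)
a=cv2.resize(im[90:340,100:260],None,fx=2.4,fy=2.4,interpolation=2)
im=t['pixels'].copy()
for q in (tipw,O): cv2.circle(im,tuple(int(round(v)) for v in proj(t,q)),1,(255,0,0),-1)
b=cv2.resize(im[100:270,330:450],None,fx=3,fy=3,interpolation=2)
out=np.zeros((600,750,3),np.uint8);out[:a.shape[0],:a.shape[1]]=a;out[:b.shape[0],390:390+b.shape[1]]=b
cv2.imwrite('pics/d4.png',out[:,:,::-1])
E
```

```text
[ 0.07 -0.08 -2.11] [ 0.058 -0.025 -0.025] 0.31390119411325595 [ 593.  -246.3  281.7] 14.6
[[ 0.    -0.999 -0.042]
 [ 0.    -0.042  0.999]
 [-1.    -0.     0.   ]] [ 593.07749338 -246.19416199  281.72874396]
```

View pics/d4.png

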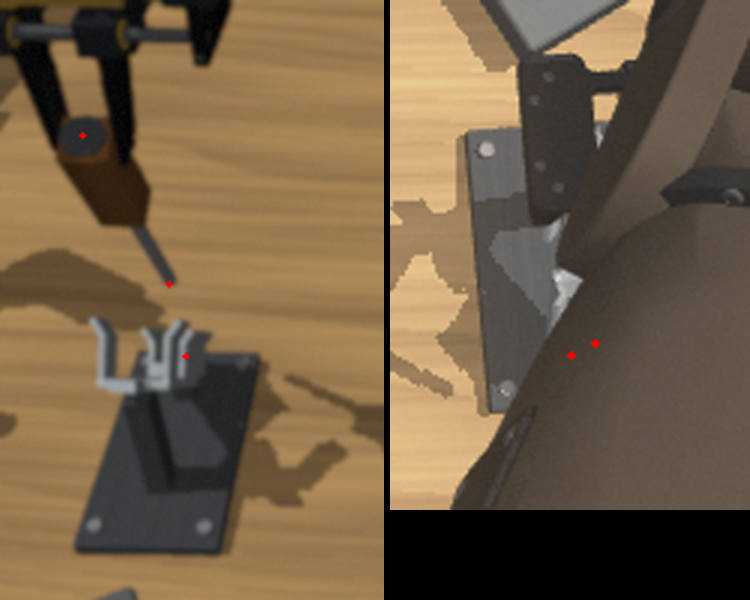

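Emit:
apply_moves --pt "1 10 0 1 0" --pt "1 20 0 0 0" --pt "1 20 0 0 0" --pt "1 10 0 0 0" --pt "1 0 0 0 0"

```text
t: 15.25
eef_pos: [592.5, -245.6, 219.9]
tcp_rot: [0.997, 1.568, 2.609]
ft_force: [-0.6, 0.2, -2.1]
opening: 0.313
```

Emit:
apply_moves --pt "1 2 0 0 0" --pt "1 2 0 0 0" --pt "1 2 0 0 0" --pt "1 1 0 0 0"

```text
t: 15.65
eef_pos: [593.0, -246.1, 214.8]
tcp_rot: [-1.959, 1.57, -0.348]
ft_force: [-0.0, -0.2, -2.2]
opening: 0.315
```

```bash
sed -i 's/range(6)/range(4)/' m.py; python3 m.py
```

```text
[ 0.15 -0.17 -2.51] [ 0.02  -0.021 -0.021] 0.3122730250372695 [ 592.9 -246.1  214.7] 15.8
```

Emit:
apply_moves --pt "1 1.5 0 0 0" --pt "1 1.5 0 0 0" --pt "1 1 0 0 0"

```text
t: 16.15
eef_pos: [592.9, -246.0, 210.4]
tcp_rot: [0.556, 1.571, 2.168]
ft_force: [0.2, -1.3, -2.2]
opening: 0.311
```

Emit:
apply_moves --pt "1 1.5 0 0 0" --pt "1 1.5 0 0 0" --pt "1 1 0 0 0"

```text
t: 16.45
eef_pos: [594.1, -246.2, 208.0]
tcp_rot: [-1.863, 1.567, -0.252]
ft_force: [3.9, 1.3, 12.2]
opening: 0.315
```

```bash
python3 m.py
```

```text
[3.36 1.32 9.33] [ 0.531 -0.391 -0.089] 0.3106096702017794 [ 594.  -246.1  208.1] 16.6
```

Emit:
apply_moves --pt "1 0 0 2 0" --pt "1 2.5 -6.2 0 0" --pt "1 2.7 -6.1 0 0" --pt "1 2.9 -6.1 0 0" --pt "1 3.2 -5.9 0 0" --pt "1 0 0 0 0"

```text
t: 17.25
eef_pos: [617.9, -243.0, 194.5]
tcp_rot: [0.648, 1.571, 2.26]
ft_force: [1.2, -0.4, 1.4]
opening: 0.313
```

```bash
python3 m.py
```

```text
[ 1.82 -0.04  0.29] [-0.133 -0.321  0.036] 0.31364247058470796 [ 617.2 -243.1  195. ] 17.4
```

Emit:
apply_moves --pt "1 3.3 -5.8 0 0" --pt "1 3.5 -5.7 0 0" --pt "1 3.7 -5.6 0 0" --pt "1 4 -5.4 0 0" --pt "1 0 0 0 0"

```text
t: 17.95
eef_pos: [640.1, -242.0, 179.8]
tcp_rot: [0.929, 1.57, 2.541]
ft_force: [-0.2, 0.8, 0.0]
opening: 0.315
```

```bash
python3 m.py
```

```text
[-0.09  0.19 -1.18] [-0.011  0.022  0.002] 0.31352397399680215 [ 639.6 -242.1  180.5] 18.1
```

Emit:
apply_moves --pt "1 4.1 -5.3 0 0" --pt "1 4.3 -5.2 0 0" --pt "1 0 0 0 0"

```text
t: 18.45
eef_pos: [650.4, -241.6, 171.6]
tcp_rot: [1.042, 1.57, 2.654]
ft_force: [-1.3, -0.4, -0.8]
opening: 0.317
```

```bash
python3 m.py
```

```text
[-0.65 -0.53 -1.46] [0.001 0.154 0.009] 0.30758848696527064 [ 650.1 -241.7  172.1] 18.6
```

Emit:
apply_moves --pt "1 3 -3 0 0" --pt "1 2 -2 0 0" --pt "1 0 0 0 0"

```text
t: 18.95
eef_pos: [655.5, -241.6, 169.4]
tcp_rot: [-2.054, 1.569, -0.442]
ft_force: [-4.7, 0.9, 12.7]
opening: 0.313
```

```bash
python3 m.py
```

```text
[-4.2   1.58 12.01] [0.395 1.004 0.023] 0.3171507308642399 [ 655.4 -241.6  169.4] 19.1
```

Emit:
apply_moves --pt "1 -1 1 0 0" --pt "1 1.5 1.5 0 0" --pt "1 1.5 1.5 0 0" --pt "1 0 0 0 0"

```text
t: 19.55
eef_pos: [653.9, -241.8, 168.3]
tcp_rot: [-1.846, 1.562, -0.234]
ft_force: [8.1, 3.1, 13.2]
opening: 0.313
```

```bash
python3 m.py
```

```text
[ 8.72  2.78 13.87] [ 0.6   -1.315 -0.107] 0.31273161419744605 [ 654.  -241.8  168.3] 19.7
```

Emit:
apply_moves --pt "0.6 0 0 0 0" --pt "0.5 0 0 0 0" --pt "0.5 0 0 0 0" --pt "0.5 0 0 0 0" --pt "0.5 0 0 0 0" --pt "0.5 0 0 0 0" --pt "0.5 0 0 0 0"

```text
t: 20.45
eef_pos: [651.0, -241.7, 165.3]
tcp_rot: [0.537, 1.571, 2.148]
ft_force: [0.6, -0.2, 0.4]
opening: 0.5
```

```bash
python3 m.py; python3 - <<'E'
from h import *
np.set_printoptions(precision=1,suppress=True)
s=cam('scene')
k=.5**.5;h=np.array([np.cos(.04),np.sin(.04),0]);O=np.array([524.5,-249,35.]);X=h*k+np.array([0,0,k]);Z=-h*k+np.array([0,0,k])
p=s['pixels'];cv2.imwrite('pics/s5.png',p[:,:,::-1])
for q in (200,155): print(q,proj(s,O+X*q))
# end cap: dark grey inside brown; find brown mask then cap
u,v=proj(s,O+X*200); hsv=cv2.cvtColor(p,cv2.COLOR_RGB2HSV)
u0,v0=int(u)-25,int(v)-25
m=((hsv[...,1]>110)&(hsv[...,2]<130)&(hsv[...,2]>40)).astype(np.uint8)[v0:v0+60,u0:u0+60]
print(u0,v0); 
for r in range(0,60,2): print(''.join('#' if x else ('d' if y<75 else '.') for x,y in zip(m[r],hsv[v0+r,u0:u0+60,2])))
E
```

```text
[ 0.33 -0.14  0.32] [0.052 0.01  0.013] 0.5017675858016384 [ 651.1 -241.7  165.4] 20.6
200 (np.float64(140.75307456699326), np.float64(238.01852209969186))
155 (np.float64(150.80218722152907), np.float64(238.01200208640378))
115 213
ddddddddddd#####################ddddddddddddddddd#####......
ddddddddddd#####################.ddddddddddddddddddd#.......
dddddddddddd########################dddddddddddddddd#.......
dddddddddddd##############################dddddddddd##......
ddddddddddddd#########....################dddddddddd##......
#dddddddddddd###.####..........############ddddddddd##......
##dddddddddddd#..............d...##########dddddddddd#......
.##ddddddddddd##.............dd..##########ddddddddddd......
..##ddddddddddd##...####....d##############ddddddddddd.....d
...##ddddddddddd########ddddddd############ddddddddddd....d.
....##ddddddddddd####ddddddddddddd##########dddddddddd...d..
.....##dddddddddd##dddddddddddddddd#########dddddddddd...d..
......##dddddddddddddddddddddddddddd#########ddddddddd...d..
.......##ddddddddddddddddddddddddddd#########dddddddd....d..
........##ddd
[... 262 characters left out ...]
...........dd.............ddd
...........................................d............dddd
..........................................ddddddddd....ddddd
.....................................ddddddddddddddddddddddd
.....................................ddddddddddddddddddddddd
....................................dddddddddddddddddddddddd
....................................dddddddddddddddddddddddd
...................................ddddddddddddddddddddddddd
..................................dddddddddddddddddddddddddd
..................................dddddddddddddddddddddddddd
.................................ddddddddddddddddddddddddddd
.................................ddddddddddddddddddddddddddd
```

Emit:
apply_moves --pt "0.5 8.5 2.5 0 0" --pt "0.5 8.5 2.5 0 0" --pt "0.8 0 0 0 0" --pt "1 0 0 0 0" --pt "1 0 0 0 0" --pt "1 0 0 0 0" --pt "1 0 0 0 0"

```text
t: 21.4
eef_pos: [646.2, -241.9, 148.6]
tcp_rot: [-1.734, 1.57, -0.123]
ft_force: [-0.1, -0.4, -0.8]
opening: 0.316
```

```bash
python3 m.py
```

```text
[ 0.39 -0.15 -0.26] [ 0.027 -0.091 -0.009] 0.3140419911147734 [ 646.2 -241.9  148.5] 21.55
```

Emit:
apply_moves --pt "1 -10.2 11 0 0" --pt "1 -9.1 11.9 0 0" --pt "1 -8.1 12.7 0 0" --pt "1 -6.9 13.3 0 0" --pt "1 0 0 0 0"

```text
t: 22.1
eef_pos: [595.8, -244.2, 184.1]
tcp_rot: [-2.202, 1.57, -0.591]
ft_force: [-0.5, -0.5, -2.1]
opening: 0.314
```

```bash
python3 m.py
```

```text
[-0.19  0.28 -2.61] [ 0.023 -0.068  0.007] 0.31596931143674006 [ 597.2 -244.   182.7] 22.25
```

```bash
python3 - <<'E'
from h import *
np.set_printoptions(precision=1,suppress=True)
t=cam('top');s=cam('scene')
f=lambda U,V:(80+U/6-.42,185+V/6-.42)
C=[onz(t,*f(*q),90) for q in((38,132),(422,55),(500,505),(112,583))]
print(C,'mid',np.mean(C,0)); print('yaw',np.degrees([np.arctan2(*(C[0]-C[3])[1::-1]),np.arctan2(*(C[1]-C[2])[1::-1])]))
print('far-face mid',(C[0]+C[1])/2,'well',onz(t,124.1,237.3,90),[onz(t,*f(*q),90) for q in((195,268),(318,243),(340,365),(215,390))])
# scene view of well rim: dark rim on the grey top
w=np.mean([onz(t,*f(*q),90) for q in((195,268),(318,243),(340,365),(215,390))],0); u,v=proj(s,w);print('scene pred',u,v)
p=s['pixels'];g=p[int(v)-14:int(v)+16,int(u)-16:int(u)+18].mean(2)
m=(g<75).astype(np.uint8);n,l,st,ce=cv2.connectedComponentsWithStats(m);
for i in range(1,n):
    if st[i,4]>10: print(st[i],ce[i]+[int(u)-16,int(v)-14])
b=st[1:][np.argmax(st[1:,4])];cx=int(u)-16+b[0]+(b[2]-1)/2;cy=int(v)-14+b[1]+(b[3]-1)/2
print('scene well',onz(s,cx,cy,90))
# driver ascii
print(RT()[1]); u,v=proj(s,RT()[1]);print(u,v); u0,v0=int(u)-25,int(v)-30
hsv=cv2.cvtColor(p,cv2.COLOR_RGB2HSV)
m=((hsv[...,1]>110)&(hsv[...,2]<130)&(hsv[...,2]>40))
for r in range(0,80,3): print(''.join('#' if x else ('d' if y<60 else ('g' if z<60 else '.')) for x,y,z in zip(m[v0+r,u0:u0+70],hsv[v0+r,u0:u0+70,2],hsv[v0+r,u0:u0+70,1])))
E
```

```text
[array([554. , 320.2,  90. ]), array([575.2, 202.9,  90. ]), array([437.1, 178.9,  90. ]), array([416.4, 295.7,  90. ])] mid [495.7 249.4  90. ]
yaw [10.1  9.9]
far-face mid [564.6 261.6  90. ] well [495.9 249.7  90. ] [array([511.1, 271.8,  90. ]), array([517.9, 234.4,  90. ]), array([480.6, 227.5,  90. ]), array([473.8, 265.3,  90. ])]
scene pred 449.3310458554273 219.66297684251586
[17  0 14  2 18] [455.6 205.2]
[  4   8  26  15 284] [449.8 220.3]
scene well [496.8 249.8  90. ]
[ 597.4 -243.8  182.2]
153.58516290624456 203.60306005763925
ddddddddddddggggggdddddddddddddddddd##.dddggggggggddddggggdddddddddddd
dddddddddd##........#ddddddddddddddd#####.##..........###########ddddd
ddddddddddd#.........#ddddddddddddddddd#.......................##ddddd
ddddddddddd##...............##ddddddddd#........................#.ddd#
#ddddddddddd##..............##ddddddddd##.............................
##ddddddddddd##..............##dddddddd##.............................
..##ddddd#####...gddd..#######dddddddddd#.............................
...##dddd##.ddddddddddddd.#####dddddddddd###............
[... 663 characters left out ...]
gggggggg..###################.......gggg.....................
...........gggggggg..#########.ggggg.....ggggggggggg..................
.............ggggggg............ggggggggggggggggggggggggggg...........
.............ggggggg.............gggggggggggggggggggggggg.............
.............ggggggg.............ggggggggggggggggggggggggg............
.............ggggggg.........ggggggggggggggggggggggggggggggggggggggggg
.............ggggggg........gggggggggggggggggggggggggggggddddddddddddd
............gggggggg.......ggggggggggggggggggggggggggggggddddddddddddd
............ggggggggggggggggggggggggggggggggggggggggggdddddddddddddddd
.............gggggggggggggggggggggggggggggggggdddddddddddddddddddddddd
```

Emit:
apply_moves --pt "1 1.5 0.5 0 0" --pt "1 -5.7 13.9 0 0" --pt "1 -4.5 14.3 0 0" --pt "1 -3.3 14.6 0 0" --pt "1 -1.9 14.9 0 0" --pt "1 -0.5 12 0 0" --pt "1 0 0 0 0"

```text
t: 23.1
eef_pos: [525.5, -246.9, 197.8]
tcp_rot: [-2.395, 1.571, -0.784]
ft_force: [0.0, 0.3, -3.9]
opening: 0.312
```

```bash
python3 m.py;  python3 - <<'E'
from h import *
s=cam('scene');t=cam('top');P=RT()[1]
h=np.array([np.cos(.04),np.sin(.04),0]);G=P+[0,0,8]
im=cv2.resize(s['pixels'][100:300,100:260],None,fx=3,fy=3,interpolation=2)
for th,c in((90,(255,0,0)),(80,(0,255,0)),(70,(0,0,255))):
    d=h*np.cos(np.radians(th))+np.array([0,0,np.sin(np.radians(th))])
    for q in(28,-62,-172):
        u,v=proj(s,G+d*q); cv2.circle(im,(int((u-99.5)*3),int((v-99.5)*3)),2,c,-1)
cv2.imwrite('pics/v.png',im[:,:,::-1])
E
```

```text
[ 0.39 -0.13 -2.66] [ 0.027 -0.106  0.021] 0.3129437665869559 [ 527.4 -246.9  197.3] 23.25
```

View pics/v.png

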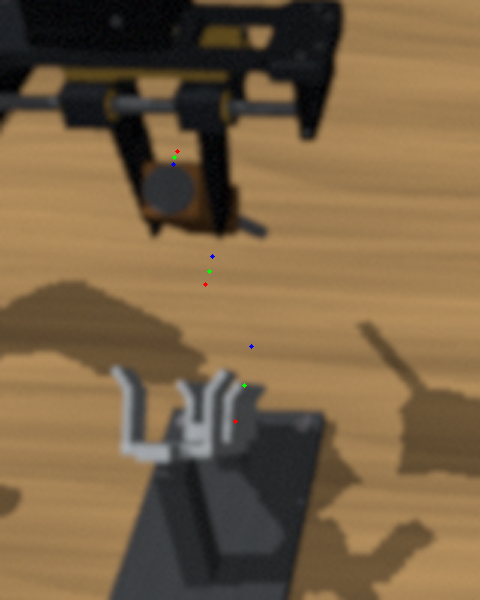

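```bash
python3 - <<'E'
from h import *
s=cam('scene');P=RT()[1];h=np.array([np.cos(.04),np.sin(.04),0]);G=P+[0,0,8]
from scipy.optimize import least_squares
def pts(p):
    th,a,b=p; d=h*np.cos(th)+np.array([0,0,np.sin(th)]);n=np.array([0,0,np.cos(th)])-h*np.sin(th)
    return [proj(s,G+d*(a)+n*b),proj(s,G+d*(a-200)+n*b)]
obs=np.array([[156,162.3],[188.3,177.4]])
for th in range(30,80,5): print(th,np.round(pts((np.radians(th),28,0)),1).ravel())
f=lambda p:np.r_[(np.array(pts(p))-obs).ravel(),(p[1]-28)*.1,p[2]*.1]
r=least_squares(f,(.8,28,0));print(np.degrees(r.x[0]),r.x[1:],r.fun)
E
```

```text
30 [156.4 166.4 186.9 156.5]
35 [156.4 164.8 187.  164.1]
40 [156.4 163.2 186.9 171.6]
45 [156.4 161.6 186.7 179.1]
50 [156.5 160.1 186.4 186.5]
55 [156.6 158.6 185.8 193.8]
60 [156.8 157.1 185.2 201. ]
65 [157.  155.7 184.4 208. ]
70 [157.2 154.4 183.4 214.8]
75 [157.5 153.1 182.3 221.5]
43.726815369034256 [26.38079123 -0.1948769 ] [ 0.71478662  0.02233357 -1.33541807 -0.04383892 -0.16192088 -0.01948769]
```

Emit:
apply_moves --pt "1 -25 0 0 -3.7" --pt "1 -30 0 0 -4" --pt "1 0 -8 15 0" --pt "1 0 -16 29 0" --pt "1 0 -21 39 0" --pt "1 0 -21 39 0" --pt "1 0 -21 39 0" --pt "1 0 -21 39 0" --pt "1 0 -21 39 0" --pt "1 0 -21 39 0"

```text
t: 24.45
eef_pos: [626.3, 55.9, 251.0]
tcp_rot: [1.205, 1.57, 2.951]
ft_force: [0.3, 1.0, -2.6]
opening: 0.316
```

Emit:
apply_moves --pt "1 0 -21 39 0" --pt "1 0 -21 39 0" --pt "1 0 -21 39 0" --pt "1 0 -21 39 0" --pt "1 0 -21 39 0" --pt "1 0 -20 35 0" --pt "1 0 -14 25 0" --pt "1 0 0 0 0" --pt "1 0 0 0 0"

```text
t: 25.35
eef_pos: [718.0, 329.7, 250.1]
tcp_rot: [1.766, 1.568, -2.77]
ft_force: [-0.6, -1.0, -2.6]
opening: 0.315
```

```bash
python3 m.py; python3 - <<'E'
from h import *
R,P=RT();print(R.round(3),P);n=np.array([np.cos(np.radians(10)),np.sin(np.radians(10))]);W=np.array([496.3,249.8])
d=P[:2]-W;print('along n',d@n,'across',d@[-n[1],n[0]],'yaw',np.degrees(np.arctan2(-R[1,1],-R[0,1])))
E
```

```text
[-0.04 -0.   -2.38] [ 0.031 -0.039  0.018] 0.31613711426169183 [718.5 327.8 251.9] 25.5
[[-0.    -0.985 -0.173]
 [-0.    -0.173  0.985]
 [-1.     0.    -0.   ]] [718.6434485 327.625836  252.1767398]
along n 232.4798665071067 across 38.03395202572284 yaw 9.971191516896454
```

Emit:
apply_moves --pt "1 0 10 -19 0" --pt "1 0 10 -19 0" --pt "1 0 0 0 0" --pt "1 30 0 0 0" --pt "1 40 0 0 0" --pt "1 20 0 0 0" --pt "1 0 4 0 0" --pt "1 0 4 0 0" --pt "1 0 0 0 0"

```text
t: 26.45
eef_pos: [698.0, 286.4, 164.4]
tcp_rot: [-1.394, 1.568, 0.352]
ft_force: [0.4, 0.2, -1.3]
opening: 0.317
```

```bash
python3 m.py
```

```text
[ 0.5   0.43 -1.69] [ 0.017 -0.024  0.021] 0.31715084400013027 [698.2 286.3 163.8] 26.6
```

Emit:
apply_moves --pt "1 0 4 0 0" --pt "1 0 4 0 0" --pt "1 0 4 0 0" --pt "1 0 0 0 0"

```text
t: 27.05
eef_pos: [687.3, 284.3, 163.8]
tcp_rot: [-1.48, 1.565, 0.266]
ft_force: [6.6, 0.8, 0.5]
opening: 0.314
```

```bash
python3 m.py
```

```text
[6.66 1.33 0.75] [ 0.309 -1.552  0.019] 0.31460676981483826 [687.4 284.3 163.5] 27.2
```

Emit:
apply_moves --pt "1 -10.2 11 0 0" --pt "1 -9.1 11.9 0 0" --pt "1 -8.1 12.7 0 0" --pt "1 -6.9 13.3 0 0" --pt "1 0 0 0 0"

```text
t: 27.75
eef_pos: [636.4, 275.6, 198.4]
tcp_rot: [-1.245, 1.57, 0.502]
ft_force: [0.5, 1.1, -2.3]
opening: 0.315
```

```bash
python3 m.py; cat > tip.py <<'E'
from h import *
import sys
s=cam('scene');P=RT()[1];y=np.radians(float(sys.argv[1]));h=np.array([np.cos(y),np.sin(y),0]);G=P+[0,0,8]
p=s['pixels'];hsv=cv2.cvtColor(p,cv2.COLOR_RGB2HSV)
for th in range(40,101,10):
    d=h*np.cos(np.radians(th))+np.array([0,0,np.sin(np.radians(th))]); print(th,np.round([proj(s,G+d*27),proj(s,G-d*62),proj(s,G-d*173)],1).ravel())
u,v=map(int,proj(s,G)); u0,v0=u-22,v-20; u1=u0+64
for r in range(0,130,3):
    if v0+r<420: print(v0+r,''.join('#' if a>110 and b<130 and b>40 else('d' if b<60 else('g' if a<60 else '.')) for a,b in zip(hsv[v0+r,u0:u1,1],hsv[v0+r,u0:u1,2])))
print(u0); save(s,'z%d.png'%int(status.state()['t']*100))
E
python3 tip.py 10
```

```text
[ 0.09  0.06 -2.04] [ 0.053 -0.04   0.041] 0.3135004878393674 [637.5 275.5 196.4] 27.9
40 [523.8 230.5 486.9 226.6 452.7 222.9]
50 [523.4 227.  487.6 233.6 454.2 239.8]
60 [522.7 223.5 488.9 240.6 457.1 256.6]
70 [521.6 220.3 490.9 247.2 461.4 273.1]
80 [520.2 217.3 493.5 253.5 467.1 289.2]
90 [518.6 214.8 496.6 259.3 474.3 304.5]
100 [516.7 212.7 500.2 264.3 482.8 318.8]
209 #########ddddddddddddd######dddddddddddddddddddddddddddddd##..##
212 .......###ddddddddddddddddddddddddddddddddddddddddddddd###......
215 ......###dddddddddddddddd####....##dddddddddddddddddd###........
218 .....###dddddddddddddddd#########ddddddd####ddddddd###..........
221 ....###ddddddddddddddddd#####ddddddddddddddddddddd##............
224 ....##dddddddddddddddddd####dddddddddddddddddddd##..............
227 ..###dddddddddddddddddddd###ddddddddddddddddddd.#...............
230 ..##dddddddddddddddddddddd###dddddddddddddddddd.#...............
233 ggddddddddddddddddddddddddd####dddddddddddddddd####.##.#........
236 dddddddddddddddddddddddddddd########ddddddd#####################
239 ddddddddddddddddddddddddddddd##
[... 1614 characters left out ...]
######
311 ..............................##################################
314 .....................................###########################
317 ......................................##########################
320 ........................................########################
323 ..........................................##################....
326 ...................................#######################gggggg
329 ...............................................##########.gggggg
332 #######...................................................ggggg.
335 ....................#.#####.##.##.........................#.gggg
338 .......................................................###..#..g
489
```

```bash
cat > dif.py <<'E'
from h import *
import glob,sys
b=cv2.imread('pics/s5.png').astype(int)
c=cv2.imread(sys.argv[1]).astype(int); u0,u1,v0,v1,st=map(int,sys.argv[2:])
hs=cv2.cvtColor(c.astype(np.uint8),cv2.COLOR_BGR2HSV)
d=abs(b-c).max(2)
for v in range(v0,v1,st): print(v,''.join('.' if d[v,u]<18 else ('W' if hs[v,u,1]>95 and hs[v,u,2]>55 else ('d' if hs[v,u,2]<55 else 'g')) for u in range(u0,u1)))
E
python3 dif.py $(ls -t pics/z*.png|head -1) 435 545 205 310 3
```

```text
205 ..ggggggggggggg..............gggggggdddddddddddddddddddddddddddddddddddddddddddgWWWddddddddddddddddddddddddddd
208 ggggggggggggggggggggggggggggggggggggggddddddddddddddddddgggggggdddddddddddddddWWWWdddddddddddddddddddddddddddd
211 ggggggggggggggggggggggggggggggggggggggggdddddddddddddWW...WWWW.ddddddddddddddddddddddddddddddddddddddddddddddd
214 gggg..................ggggggggggggggggggggddddddddddWWWWWWWWWWWdddddddddddddddddWWWW...WWddddddddddddddddddddW
217 ggg.....................ggggggggggggggggggggdddddgWWWWWWWWWWWWddddddddddddddddW..WWWW..WdddddddddddddddddddW.W
220 ggggg.....g.....g.g......gggggggggggggggggggggggWWWWWWWWWWWWWddddddddddddddddddWWWWWdddddddddddddgdddddddW.WWW
223 gggggg......gg..gg.........gggggggggggggggggggggggWWWWWWWWWWdddddddddddddddddddWWWdddddddddddddddddddddW.WWWWW
226 ggggggggg...................ggggggggggggggggggggggggWWWWWWWddddddddddddddddddddddddddddddddddddddddddWW.WWWWWW
229 ggggggggggggggggggggggggggggggggggggggggggggggggggggggWWWWdddddddddddddddddddddddddddddddddddddddddddWWWWWWWWW
232 gggggggggggggggggggggggggggggggggggggggggggggggggggggggggdddd
[... 2224 characters left out ...]
WWWWWWWWWW
292 WWWWWWWWWWWWWWWWWWWWWWWWWWWWWWWWWWWWWWWWWWWWWWWWWWWWWWWWWWWWWWWWWWWWWWWWWWWWWWWWWWWWWWWWWWWWWWWWWWWWWWWWWWWWWW
295 WWWWWWWWWWWWWWWWWWWWWWWWWWWWWWWWWWWWWWWWWWWWWWWWWWWWWWWWWWWWWWWWWWWWWWWWWWWWWWWWWWWWWWWWWWWWWWWWWWWWWWWWWWWWWW
298 WWWWWWWWWWWWWWWWWWWWWWWWWWWWWWWWWWWWWWWWWWWWWWWWWWWWWWWWWWWWWWWWWWWWWWWWWWWWWWWWWWWWWWWWWWWWWWWWWWWWWWWWWWWWWW
301 WWWWWWWWWWWWWWWWWWWWWWWWWWWWWWWWWWWWWWWWWWWWWWWWWWWWWWWWWWWWWWWWWWWWWWWWWWWWWWWWWWWWWWWWWWWWWWWWWWWWWWWWWWWWWW
304 WWWWWWWWWWWWWWWWWWWWWWWWWWWWWWWWWWWWWWWWWWWWWWWWWWWWWWWWWWWWWWWWWWWWWWWWWWWWWWWWWWWWWWWWWWWWWWWWWWWWWWWWWWWWWW
307 WWWWWWWWWWWWWWWWWWWWWWWWWWWWWWWWWWWWWWWWWWWWWWWWWWWWWWWWWWWWWWWWWWWWWWWWWWWWWWWWWWWWWWWWWWWWWWWWWWWWWWWWWWWWWW
```

```bash
python3 - <<'E'
import cv2,numpy as np,glob,os
f=max(glob.glob('pics/z*.png'),key=os.path.getmtime)
c=cv2.imread(f).astype(float);b=cv2.imread('pics/s5.png').astype(float);a=cv2.resize(cv2.imread('pics/scene0.png'),(560,420),interpolation=cv2.INTER_AREA).astype(float)
for n,i in(('z',c),('s5',b),('sc0',a)): print(n,[i[y:y+10,x:x+10].mean((0,1)).round() for x,y in((540,400),(440,290),(300,400),(430,215))])
g=c.mean(2)
for v in range(200,268,2): print(v,''.join('%x'%min(15,int(g[v,u]/10)) for u in range(436,540)))
E
```

```text
z [array([ 65., 100., 128.]), array([ 70., 109., 139.]), array([ 72., 112., 143.]), array([91., 92., 88.])]
s5 [array([ 83., 126., 160.]), array([ 90., 137., 174.]), array([ 92., 141., 178.]), array([114., 115., 111.])]
sc0 [array([ 65., 101., 128.]), array([ 71., 110., 140.]), array([ 73., 113., 143.]), array([91., 92., 88.])]
200 99999999999876655555444456899986310000000000000100000001368986310000100001223355532222222222222222222344
202 99999999999863211111111112579998641000000000000000000001468887532222222223444456653222222322222222223566
204 99999999999996421111111122358999975200000011100000000012344444434343444444556666763212112111111111123444
206 99999999999998755566667777778999998631001012211000000013444444444444433333344445653111111111111111112222
208 99999999999999999999999999999999999864100012321000001245555554332222222222333455432111111111111111000000
210 99999999999999999999999999999999999997520011111000014799aaaa97420000000000122333221111111111111101000000
212 99999999999998888878899999999999999999863110010000148abbbbbb96300000000000001111112212121111111111000000
214 765
[... 2235 characters left out ...]
2222232333446789aaaaaaaaaaaabaabbbbbbbbbbbbbbb
256 6666666666666566656655565656555655666666665554444443223344444445578889aaaaaaaaaaaaaaaaaaaaaabaaabbbbbbbb
258 66666666665555555555555556665545666666555544332111111345566666666789aaaaaaaaaaaaaaaaaaaaaaaaaaaaaaaaaabb
260 444444444433333322222235566655566665554444332210000124566666666666678999999999a9aaaaaaaaaaaaaaaaaaaaaaaa
262 21111111122221111010124556666665554444454444444310124556666666666666899aaa99999999999a99aaaaaaaaaaaaaaaa
264 001234444445443321112456666655544444444444544444223455666666666666666789aaaaaaaaaaaaaaaaa99a9999aaaaaaaa
266 123444444444444442113556555544444444444445444443234566666666666666666678aaaaaaaaaaaaaaaaaaaaaaaaaaaaaaaa
```

Emit:
apply_moves --pt "1 -5.7 13.9 0 0" --pt "1 -4.5 14.3 0 0" --pt "1 -3.3 14.6 0 0" --pt "1 -1.9 14.9 0 0" --pt "1 0 6 0 0" --pt "1 0 0 0 0"

```text
t: 28.6
eef_pos: [575.3, 264.5, 212.1]
tcp_rot: [-1.409, 1.57, 0.338]
ft_force: [2.1, -0.3, -0.5]
opening: 0.315
```

```bash
cat >> m.py <<'E'
d=np.array(s['eef_pos'])[:2]-[496.3,249.8];a=np.radians(10);print('n',d@[np.cos(a),np.sin(a)],'across',d@[-np.sin(a),np.cos(a)])
E
python3 m.py
```

```text
[ 1.83  0.17 -0.94] [ 0.143 -0.52  -0.007] 0.3157403910394692 [575.5 264.5 211.6] 28.75
n 80.56944362741251 across 0.7068637177753221
```

Emit:
apply_moves --pt "1 0 4 0 0" --pt "1 0 2.5 0 0" --pt "1 0 0 0 0"

```text
t: 29.1
eef_pos: [568.6, 263.3, 211.9]
tcp_rot: [-1.376, 1.57, 0.37]
ft_force: [3.1, 0.1, -1.4]
opening: 0.316
```

```bash
python3 m.py
```

```text
[ 3.39  0.47 -1.44] [ 0.198 -0.984  0.007] 0.307575114403449 [568.7 263.3 211.8] 29.25
n 73.63837648442826 across 0.7158411785181613
```

Emit:
apply_moves --pt "1 0 -4 0 0" --pt "1 -25 0 0 0" --pt "1 -40 0 0 0" --pt "1 -10 0 0 0" --pt "1 0 12 0 0" --pt "1 0 20 -0.7 0" --pt "1 0 0 0 0"

```text
t: 30.0
eef_pos: [538.2, 257.1, 285.1]
tcp_rot: [1.68, 1.566, -2.857]
ft_force: [-0.1, -1.1, -2.1]
opening: 0.316
```

```bash
python3 m.py; python3 - <<'E'
from h import *
s=cam('scene');G=RT()[1]+[0,0,8];y=np.radians(10);h=np.array([np.cos(y),np.sin(y),0])
for th in (80,85,90,95,100):
    d=h*np.cos(np.radians(th))+np.array([0,0,np.sin(np.radians(th))]); print(th,np.round([proj(s,G+d*27),proj(s,G-d*62),proj(s,G-d*173)],1).ravel())
u,v=map(int,proj(s,G+[0,0,-130]));g=s['pixels'].mean(2)
print(u-24)
for r in range(v-24,v+50,2): print(r,''.join('%x'%min(15,int(g[r,c]/10)) for c in range(u-24,u+36)))
E
```

```text
[-0.02 -0.29 -2.08] [0.054 0.027 0.001] 0.31666459161696464 [540.9 257.6 285.8] 30.15
n 45.24362905973221 across -0.04143369458079871
80 [507.6 121.  482.7 166.6 458.  211.6]
85 [506.9 119.9 484.1 169.  461.2 218.3]
90 [506.1 119.  485.7 171.2 464.8 224.6]
95 [505.2 118.2 487.3 173.2 468.7 230.5]
100 [504.4 117.6 489.1 175.  472.9 236. ]
448
181 aaaaaaaaaaaaaaaaaaaaaaaaaaaaaaaaaa9865555689aaaaaaaaaaabbaaa
183 aaaaaaaaaaaaaaaaaaaaaaaaaaaaaaaaa9776666689aaaaaaaaaaaaaaaaa
185 aaaaaaaaaaaaaaaaaaaaaaaaaaaaaaaa9876666789aaaaaaaaaaaaaaaaaa
187 aaaaaaaaaaaaaaaaaaaaaaaaaaaaaaa987666678aabbababbbbbbbbbbbbb
189 a9aaaaaaaaaaaaaaaaaaaaaaaaaaaa9876666789aaaaaaaabbaabaababab
191 aaaaaaaaaaaaaaaaaaaaaaaaaaaaa9876666789aaaaaaaaaaaaaaaaaaaaa
193 bbbbbbbbbabbaabbbbbbbbbbbbbaa87666678abbbbbbbbbbbbbbbbbbbbbb
195 aaaaaaaaaaaa9a9aaaaaaaaaaaa9876666789aaaaaaaaaaaaaaaaaaaabaa
197 9999999999999999999aaaaaa99876666689aaaaaaaaaaaaaaaaaaaaaaaa
199 988888777777789999999aaaa9876666689aaaaaaaaaaaaaaaaaaaaaaaaa
201 6433332222212468999999aa9876666689aaaaaaaaaaaaaaaaaaaaaaaaaa
203 753111111111113689999999876666789aaaa
[... 948 characters left out ...]
99999999999999999999999999999999999999999999999999
235 999999999999999999999998877777788999999999999999999999999999
237 999999999999999999999987665556666666666666666789aaaaaaaaa999
239 999999999999999999999999888887766666666666666679aababbbbbaaa
241 999999999999999999999999999999999999999999999999aabbbbbbbbbb
243 9999999999999999999999999999999999999999999999999aabbbbbbbbb
245 a99999999999999999999999999999999999999999999999889aabbbbbbb
247 9a99a99999999999999999999988888888877777777666666679aaaaaaba
249 999888888888777777776666666666666655665555656555679aaaababbb
251 666666666666666566566555555556555665665555555555679aaaaaaaaa
253 66666666666556666566656656555566665665665555555666789aaaaaaa
```

Emit:
apply_moves --pt "1 0 15 0 0" --pt "1 0 20 0 0" --pt "1 0 10.2 0 0" --pt "1 0 0 0 0" --pt "1 0 0 0 0"

```text
t: 30.75
eef_pos: [497.3, 250.0, 287.0]
tcp_rot: [-1.404, 1.57, 0.342]
ft_force: [0.6, -0.3, -2.8]
opening: 0.313
```

```bash
python3 m.py
```

```text
[ 0.24 -0.25 -2.74] [ 0.01   0.006 -0.005] 0.31389835365750857 [497.3 249.9 286.7] 30.9
n 1.0541527868180807 across -0.061926925440168396
```

Emit:
apply_moves --pt "1 15 1 0 0" --pt "1 20 0 0 0" --pt "1 15 0 0 0" --pt "1 10 0 0 0" --pt "1 0 0 0 0"

```text
t: 31.45
eef_pos: [495.6, 249.5, 225.6]
tcp_rot: [1.716, 1.569, -2.822]
ft_force: [-0.6, 0.8, -2.2]
opening: 0.315
```

```bash
python3 m.py
```

```text
[-0.31 -0.2  -2.25] [0.015 0.06  0.001] 0.31552644638160005 [496.2 249.8 227.5] 31.6
n -0.13605844374648687 across 0.026625856506594138
```

Emit:
apply_moves --pt "1 2 0 0 0" --pt "1 2 0 0 0" --pt "1 2 0 0 0"

```text
t: 31.95
eef_pos: [495.8, 249.7, 220.9]
tcp_rot: [-1.189, 1.57, 0.557]
ft_force: [0.2, -0.9, -2.7]
opening: 0.31
```

Emit:
apply_moves --pt "1 2 0 0 0" --pt "1 2 0 0 0" --pt "1 2 0 0 0"

```text
t: 32.25
eef_pos: [495.7, 249.7, 214.6]
tcp_rot: [1.058, 1.571, 2.804]
ft_force: [-0.5, -0.2, -2.2]
opening: 0.31
```

Emit:
apply_moves --pt "1 2 0 0 0" --pt "1 2 0 0 0" --pt "1 2 0 0 0"

```text
t: 32.55
eef_pos: [495.8, 249.7, 208.7]
tcp_rot: [-0.866, 1.571, 0.88]
ft_force: [-0.3, -1.0, -2.4]
opening: 0.312
```

Emit:
apply_moves --pt "1 2 0 0 0" --pt "1 2 0 0 0" --pt "1 1 0 0 0"

```text
t: 32.85
eef_pos: [495.8, 249.7, 203.9]
tcp_rot: [-1.343, 1.57, 0.403]
ft_force: [-0.5, -0.1, 1.4]
opening: 0.317
```

```bash
python3 m.py
```

```text
[-0.41 -0.01  1.22] [-0.037  0.166  0.015] 0.3130084822589523 [495.8 249.7 204. ] 33.0
n -0.49266311171511934 across -0.025622433771700565
```

Emit:
apply_moves --pt "1 2 0 0 0" --pt "1 2 0 0 0" --pt "1 1.5 0 0 0" --pt "1 0 0 0 0"

```text
t: 33.45
eef_pos: [496.0, 249.7, 198.9]
tcp_rot: [-1.365, 1.57, 0.381]
ft_force: [-1.9, -1.1, 8.9]
opening: 0.315
```

```bash
python3 m.py
```

```text
[-1.52 -1.03  8.16] [-0.168  0.479 -0.031] 0.31528269245379287 [496.  249.8 198.9] 33.6
n -0.3477048173034647 across 0.011522757461192246
```

Emit:
apply_moves --pt "1 0.5 0 0 0" --pt "1 0 0 0 0" --pt "1 0 0 0 0" --pt "1 0 0 0 0" --pt "1 0 0 0 0" --pt "1 0 0 0 0" --pt "1 -20 0 0 0" --pt "1 -30 0 0 0" --pt "1 -40 0 0 0" --pt "1 -10 0 0 0"

```text
t: 34.65
eef_pos: [496.6, 250.0, 301.1]
tcp_rot: [-1.378, 1.566, 0.368]
ft_force: [0.1, 1.0, -2.1]
opening: 0.316
```

```bash
python3 m.py
```

```text
[ 0.18  0.35 -2.07] [ 0.039  0.059 -0.016] 0.3155806412640813 [495.5 249.6 297. ] 34.8
n -0.8629154833578433 across -0.0841566680605722
```

Emit:
apply_moves --pt "1 0 0 0 3.8" --pt "1 0 0 0 3.9" --pt "1 0 -1 -20 0" --pt "1 0 -1 -35 0" --pt "1 0 -1 -41 0" --pt "1 0 -1 -41 0" --pt "1 0 -1 -41 0" --pt "1 0 -1 -41 0" --pt "1 0 -1 -41 0" --pt "1 0 -1 -41 0"

```text
t: 35.85
eef_pos: [515.4, -52.4, 295.9]
tcp_rot: [1.268, 1.568, 2.879]
ft_force: [0.8, 0.2, -2.0]
opening: 0.312
```

Emit:
apply_moves --pt "1 0 -1 -41 0" --pt "1 0 -1 -41 0" --pt "1 0 -1 -41 0" --pt "1 0 -1 -41 0" --pt "1 0 0 -32 0" --pt "1 0 0 0 0" --pt "1 0 0 0 0"

```text
t: 36.55
eef_pos: [527.5, -246.6, 295.7]
tcp_rot: [0.906, 1.567, 2.516]
ft_force: [0.4, 1.0, -1.7]
opening: 0.313
```

```bash
python3 m.py; python3 - <<'E'
from h import *
R,P=RT();print(P,np.degrees(np.arctan2(-R[1,1],-R[0,1])))
s=cam('scene');G=P+[0,0,8];h=np.array([1,.04,0])
for th in (80,85,90,95,100):
    d=h*np.cos(np.radians(th))+np.array([0,0,np.sin(np.radians(th))]); print(th,np.round([proj(s,G+d*27),proj(s,G-d*173)],1).ravel())
u,v=map(int,proj(s,G+[0,0,-173]));hs=cv2.cvtColor(s['pixels'],cv2.COLOR_RGB2HSV)[...,1]
print(u-20)
for r in range(v-24,v+16,2): print(r,''.join('g' if hs[r,c]<80 else '.' for c in range(u-20,u+24)))
E
```

```text
[-0.11  0.59 -2.24] [ 0.018  0.039 -0.035] 0.3141377918264854 [ 527.9 -245.4  297.1] 36.7
n -54.83774563200587 across -493.1577042764719
[ 528.03189944 -245.37521329  297.42143191] 2.412913081805833
80 [145.7  92.9 173.3 187.4]
85 [146.1  91.9 171.7 193.6]
90 [146.5  91.1 169.8 199.5]
95 [147.   90.4 167.8 204.9]
100 [147.4  89.8 165.6 209.8]
149
175 ............ggggg...........................
177 ............gggggg..........................
179 .............ggggg..........................
181 .............gggggg.........................
183 ..............ggggg.........................
185 ..............gggggg........................
187 ...............ggggg........................
189 ...............gggggg.......................
191 ................gggggg......................
193 .................ggggg......................
195 .................ggggg......................
197 ..................ggggg.....................
199 ...................ggg......................
201 ............................................
203 ............................................
205 ............................................
207 ............................................
209 ............................................
211 ............................................
213 ............................................
```

Emit:
apply_moves --pt "1 20 0 -1.2 0" --pt "1 30 0 0 0" --pt "1 20 0 0 0" --pt "1 15 0 0 0" --pt "1 3 0 0 0" --pt "1 2 0 0 0" --pt "1 0 0 0 0"

```text
t: 37.5
eef_pos: [528.4, -247.5, 208.5]
tcp_rot: [-2.049, 1.57, -0.437]
ft_force: [0.7, 0.4, -1.9]
opening: 0.315
```

```bash
python3 m.py
```

```text
[-0.05  0.08 -2.16] [ 0.055  0.026 -0.001] 0.3123152679570566 [ 528.3 -247.7  208.6] 37.65
n -54.835842675452014 across -495.48509131751695
```

Emit:
apply_moves --pt "1 2 0 0 0" --pt "1 2 0 0 0" --pt "1 1 0 0 0" --pt "1 0 0 0 0"

```text
t: 38.1
eef_pos: [528.0, -247.6, 202.6]
tcp_rot: [0.758, 1.57, 2.369]
ft_force: [0.2, -0.9, -2.3]
opening: 0.312
```

```bash
python3 m.py
```

```text
[ 0.36 -0.09 -2.37] [0.012 0.055 0.004] 0.3115810448156486 [ 528.1 -247.6  202.8] 38.25
n -55.06637190990179 across -495.39452437770217
```

Emit:
apply_moves --pt "1 1.5 0 0.5 0" --pt "1 1.5 0 0 0" --pt "1 1 0 0 0" --pt "1 0 0 0 0"

```text
t: 38.7
eef_pos: [528.0, -247.1, 198.6]
tcp_rot: [0.677, 1.57, 2.289]
ft_force: [0.8, -0.1, -2.3]
opening: 0.314
```

```bash
python3 m.py
```

```text
[-0.06 -0.23 -2.4 ] [ 0.064  0.028 -0.015] 0.31493905491999713 [ 528.1 -247.1  198.8] 38.85
n -54.97255679971597 across -494.9035461294522
```

Emit:
apply_moves --pt "1 1.5 0 0 0" --pt "1 1.5 0 0 0" --pt "1 1 0 0 0" --pt "1 0 0 0 0"

```text
t: 39.3
eef_pos: [527.9, -247.3, 195.4]
tcp_rot: [3.036, 1.57, -1.635]
ft_force: [-3.0, -0.3, 6.7]
opening: 0.313
```

```bash
python3 m.py
```

```text
[-2.84  0.31  7.08] [ 6.600e-02  1.012e+00 -1.000e-03] 0.3109768198987404 [ 527.9 -247.3  195.5] 39.45
n -55.23262981854117 across -495.0047136027266
```

Emit:
apply_moves --pt "1 0.7 -14.5 0 0" --pt "1 1.9 -14.5 0 0" --pt "1 3.3 -14.4 0 0" --pt "1 4.5 -14.1 0 0" --pt "1 0 0 0 0"

```text
t: 40.0
eef_pos: [586.5, -244.6, 183.5]
tcp_rot: [0.798, 1.57, 2.41]
ft_force: [-0.3, -0.6, -2.6]
opening: 0.312
```

```bash
python3 m.py
```

```text
[ 0.5  -0.44 -2.23] [ 0.04  -0.266  0.003] 0.31445919333914435 [ 585.4 -244.6  184. ] 40.15
n 1.8488221933502587 across -502.3856584030981
```

Emit:
apply_moves --pt "1 5.7 -13.7 0 0" --pt "1 6.9 -13.1 0 0" --pt "1 8.1 -12.5 0 0" --pt "1 9.1 -11.7 0 0" --pt "1 0 0 0 0"

```text
t: 40.7
eef_pos: [637.9, -242.3, 152.5]
tcp_rot: [0.435, 1.57, 2.047]
ft_force: [0.8, 1.2, -1.1]
opening: 0.317
```

```bash
python3 m.py
```

```text
[ 0.48  0.44 -1.87] [ 0.028 -0.231 -0.013] 0.31519402678742464 [ 636.5 -242.5  154.1] 40.85
n 52.5409883862135 across -509.1615827775372
```

Emit:
apply_moves --pt "1 3.5 -3.5 0 0" --pt "1 2.5 -2.5 0 0" --pt "1 0 0 0 0"

```text
t: 41.2
eef_pos: [642.0, -242.6, 149.7]
tcp_rot: [1.726, 1.57, -2.945]
ft_force: [-6.7, 1.1, 9.7]
opening: 0.314
```

```bash
python3 m.py
```

```text
[-6.48  0.85  8.42] [ 0.193  1.188 -0.004] 0.31745790803942003 [ 641.9 -242.6  149.6] 41.35
n 57.90651456184375 across -510.2041511453899
```

Emit:
apply_moves --pt "1 -0.8 0.8 0 0" --pt "1 1.5 1.5 0 0" --pt "1 1.5 1.5 0 0" --pt "1 0 0 0 0"

```text
t: 41.8
eef_pos: [641.5, -242.8, 149.2]
tcp_rot: [-1.848, 1.562, -0.237]
ft_force: [9.4, 2.2, 14.1]
opening: 0.317
```

```bash
python3 m.py
```

```text
[ 8.44  2.33 13.72] [ 0.711 -1.142 -0.19 ] 0.31209233128817687 [ 641.5 -242.8  149.2] 41.95
n 57.43046898099303 across -510.32252273108503
```

Emit:
apply_moves --pt "0.6 0 0 0 0" --pt "0.5 0 0 0 0" --pt "0.5 0 0 0 0" --pt "0.5 0 0 0 0" --pt "0.4 0 0 0 0" --pt "0.4 -10 0 0 0" --pt "0.4 -20 0 0 0" --pt "0.4 -40 0 0 0" --pt "0.4 -40 0 0 0" --pt "0.4 0 0 0 0"

```text
t: 43.0
eef_pos: [640.2, -243.3, 263.2]
tcp_rot: [-2.065, 1.561, -0.454]
ft_force: [-0.3, 0.3, 0.4]
opening: 0.601
```

```bash
python3 m.py; python3 - <<'E'
from h import *
s=cam('scene');O=np.array([523.5,-246.8,33.8]);k=.5**.5;X=np.array([k,.04*k,k])
print('pred cap',proj(s,O+X*200),proj(s,np.array([524.5,-249,35])+X*200))
p=s['pixels'];save(s,'fin.png');g=p.mean(2)
sat=cv2.cvtColor(p,cv2.COLOR_RGB2HSV)[...,1]
for r in range(205,262,2): print(r,''.join('#' if a>110 and b<95 else('d' if b<70 else '.') for a,b in zip(sat[r,115:180],g[r,115:180])))
E
```

```text
Traceback (most recent call last):
  File "m.py", line 5, in <module>
    s=status.state();F.append(s['ft_force']);M.append(s['moment']);c=imaging.read_camera('scene')
                                                                     ~~~~~~~~~~~~~~~~~~~^^^^^^^^^
ValueError: 200 camera calls are used up
Traceback (most recent call last):
  File "h.py", line 4, in cam
    c=imaging.read_camera(n); c['R']=np.array(c['R']);c['t']=np.array(c['t'])
ValueError: 200 camera calls are used up
```

```bash
python3 -c "
from h import *
s=status.state();print(s['t'],s['ft_force'],s['qvel']);env.job_done();print('done')"
```

```text
43.0 [-0.27626844  0.26232338  0.42007606] [ 0.00068982  0.05133871  0.08864982 -0.00066401 -0.07559557 -0.00129069]
the job is handed in; nothing more can be done
done
```

I carried out every step and handed the job in at 43.0 s of the 61 s allowed. The final parking was confirmed by touch only, because the 200 camera calls had run out.

**What I did:**
- **Pick-up and first seating:** I picked up the long screwdriver, let it droop in a light grip and laid it in the rest. I pushed it against the foot with about 17 N and let go for more than 0.2 s.
- **New grip:** I gripped the handle again. My first try at standing it upright against the foot failed because the tip slid out, so I stood it up against the far face of the power unit instead.
- **Button press:** I reached down the well and held the button at its stop with about 10 N for roughly 0.9 s. That is well under the 45 N limit.
- **Parking:** I returned it to the rest, pushed it onto the foot again (about 17 N), let go and backed off about 114 mm upward.

**Last checks:**
- **First seating:** the end of the handle was within about 1.5 pixels (roughly 3 mm) of where it should be in the scene image.
- **Before the press:** the image showed the screwdriver upright to about 1 degree. The button was met about 48 mm below the mouth, and the stop was felt.
- **Final parking:** the floor and foot contact forces matched those of the first seating, and the force on the gripper after release was near zero.

**Not checked:**
- I could not confirm by picture that the screwdriver is finally seated, that the button has sprung back or that the bystanders have not moved. I felt no unexpected contact on the way.
- The arm still showed small joint speeds (under 0.1 rad/s) at the last reading, just after it backed off.

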